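Lay four finished knives in their fitted presentation trays

TASK

Pack the four finished knives for delivery: lay each one gently into the presentation tray whose cut-out has its outline, blade along the blade's part of the cut-out and handle flat and fully down on the floor of its cut-out. Lower them in rather than dropping them, and leave the oil bottle and the eye loupe where they stand.

Things in the scene. Friction and masses are not known exactly. Their poses are not given: they have to be found in the camera images.
- cleaver: Cleaver lying flat: broad rectangular steel blade 96 x 49 mm with a hole near the tip, walnut handle 100 long, 28 wide, 22 thick. 240 g, balances 29 mm ahead of the origin. Origin: middle of the handle's underside; x to the point (x = 156 mm), y across to the spine (knife y -34 to 15), z up. Point roughly towards the robot; grip across the handle's parallel sides, x -25 to 25.
- skinner: Skinning knife lying flat: short broad round-bellied steel blade 67 x 43 mm, walnut handle 92 long, 30 wide, 22 thick. 170 g, balances 13 mm ahead of the origin. Origin: middle of the handle's underside; x to the point (x = 121 mm), y across to the spine (knife y -24 to 19), z up. Point roughly towards the robot; grip across the handle's parallel sides, x -25 to 25.
- slim: Slim knife lying flat: narrow tapering steel blade 96 x 16 mm, walnut handle 90 long, 22 wide, 20 thick. 120 g, balances 12 mm ahead of the origin. Origin: middle of the handle's underside; x to the point (x = 146 mm), y across to the spine (knife y -11 to 11), z up. Point roughly towards the robot; grip across the handle's parallel sides, x -25 to 25.
- hunter: Hunting knife lying flat: clip-point steel blade 96 x 29 mm, brass cross-guard 62 mm wide, walnut handle 100 long, 28 wide, 24 thick. 240 g, balances 13 mm ahead of the origin. Origin: middle of the handle's underside; x to the point (x = 154 mm), y across to the spine (knife y -31 to 31), z up. Point roughly towards the robot; grip across the handle's parallel sides, x -25 to 25.
- tray_cleaver: Fixed tray 252 x 96 mm, walnut rim 20 high, tan liner top 18 high, dark cut-out (broad rectangular blade; 8 mm room each side, 10 each end) with floor 12 high. Origin: centre of underside; x to the blade's end, away from the robot, y to the spine's side, z up. Seated cleaver: its origin at x -53, y 9.5, z 12 mm, axes parallel. Keep fingertips above liner and rim.
- tray_skinner: Fixed tray 252 x 96 mm, walnut rim 20 high, tan liner top 18 high, dark cut-out (short round-bellied blade; 8 mm room each side, 10 each end) with floor 12 high. Origin: centre of underside; x to the blade's end, away from the robot, y to the spine's side, z up. Seated skinner: its origin at x -37.5, y 2.5, z 12 mm, axes parallel. Keep fingertips above liner and rim.
- tray_slim: Fixed tray 252 x 96 mm, walnut rim 20 high, tan liner top 18 high, dark cut-out (narrow tapering blade; 8 mm room each side, 10 each end) with floor 12 high. Origin: centre of underside; x to the blade's end, away from the robot, y to the spine's side, z up. Seated slim: its origin at x -50.5, y 0, z 12 mm, axes parallel. Keep fingertips above liner and rim.
- tray_hunter: Fixed tray 252 x 96 mm, walnut rim 20 high, tan liner top 18 high, dark cut-out (clip point, cross-guard; 8 mm room each side, 10 each end) with floor 12 high. Origin: centre of underside; x to the blade's end, away from the robot, y to the spine's side, z up. Seated hunter: its origin at x -48, y 0, z 12 mm, axes parallel. Keep fingertips above liner and rim.
- oil_bottle: Small amber glass oil bottle with a black cap, 32 mm diameter x 72 mm high, standing among the knives. Origin: centre of its underside. To be left alone.
- loupe: Black eye loupe standing on its narrow end among the knives, 31 mm diameter x 28 mm high. Origin: centre of its underside. To be left alone.
There are look-alikes about, which are no part of the job. Leave any orange or purple look-alike of the skinner alone. What is shaped like the hunter but purple is not meant.

How it is judged:
By the outcome, as a careful person would: the job done as asked, in the order asked, and still so for the second after the job is handed in, with the robot touching nothing.
It also fails if it takes over 109 s, if anything falls off the work surface, if the arm or the gripper's body presses on something with over 40 N, if the wrist force passes 120 N, or if a joint passes its speed limit or range.

ROBOT

A 6-joint arm with a two-finger parallel gripper is mounted at the origin on the work surface. World frame = base frame: x ahead of the robot, y to its left, z up, the work surface at z = 0. Lengths are in m, angles in rad, forces in N, time in s.
With the tool pointing down it reaches from about 0.275 to 0.825 m from the base axis. Payload 4.9 kg.
Tool frame: the origin (TCP) lies midway between the tips of the shut fingers; the grasp point (between the pads) lies 19 mm behind it (bot.grip_depth is the distance from the TCP to the grasp point, in m); z points along the fingers, y is the line along which they close (so a half turn about z gives the same grasp; the last joint's range is limited). The gripper opens to 85 mm and grips with 20 to 120 N. Pads are 22 mm wide; open, the fingers measure 114 mm over their backs; the gripper's body (76 mm by 85 mm) begins 54 mm behind the grasp point. The pads swing forward as they close: fully open they stand 13 mm farther back than shut.
Start: joints at [-1.25, 0.326, -0.193, 1.052, 0, 1.437], TCP at [0.242, -0.494, 0.231] pointing down, gripper open.
Joint ranges: [-2.65, 2.65], [-0.97, 1.79], [-1.3, 1.35], [-1.93, 2.1], [-1.47, 1.37], [-3.14, 3.14]. Speed limits (rad/s): [2.57, 2.57, 3.14, 3.14, 3.14, 3.14].

INTERFACE

Orientations are given as a unit quaternion [w, x, y, z].
In Python, from cell import bot gives the robot as it stands. Calls block until the motion is done:
- bot.move_pose(position, orientation): joint-space move of the TCP to a pose.
- bot.move_linear(position, speed=0.15, rotation=None, until_force=None): straight line of the TCP; rotation=None keeps the orientation; speed is the mean speed in m/s. With until_force (N) it stops when the force on the tool has changed by that much, and returns True; else False.
- bot.goto_joints(angles): joint-space move.
- bot.set_gripper(opening, grasp_force=None): opening from 0.0 (shut) to 1.0 (fully open); grasp_force is the grip in N (None keeps the last); returns when the fingers have stopped.
- bot.wait(seconds).
- bot.solve_ik(position, orientation): joint angles nearest the present ones, or None.
- bot.camera(name): name is "side" or "top"; returns the picture (420x560x3 uint8, red, green, blue); there is no depth.
- bot.calibration(name): a dict with "mtx" (3x3 intrinsics, pixels), "k1" (the pictures are not rectified: a ray, as slopes to the right and down, at radius r is drawn at 1 + k1 r^2 times it, then the intrinsics apply), "extrinsics" (4x4, takes a point from world to camera coordinates). Camera axes: x right, y down, z forward; pixel columns grow to the right and rows downward; lengths in m; the calibration is good to about 2 mm. A picture is of the moment at which its call begins. calibration takes no time and is no camera call.
A pose or a line that the arm cannot do raises bot.PlanningError and nothing moves.
- bot.close_job(): hands the job in; it is judged then, once.
Trained networks look in the newest picture that a camera, given by its name, has taken for a name from the list of things; names that differ only in an ending like _2 or _b are one class to them, and where a whole thing is asked for, a point or a joint stands for the part that bears it (a point fixed in the world has none). Each returns a list of dicts, best first, with "confidence" (0 to 1); they miss things now and then, are a little off and sometimes report something else, mostly with a low value. They report only what shows in the picture. A call takes as long as a camera call. They do not tell look-alikes from the thing itself.
- bot.search_frame(camera, thing): "bbox" ([left, top, width, height] in pixels, round what is visible of it).
Readings, each from a call of its own:
- bot.read_clock(): time.
- bot.read_joint_positions(): joint angles.
- bot.read_joint_vel(): joint speeds.
- bot.read_joint_efforts(): joint torques, N m.
- bot.read_position(): TCP position.
- bot.read_tool_rot(): TCP orientation.
- bot.read_ft_force(): force on the tool from outside, world axes, zero at the start.
- bot.read_moment(): the same for the moment, N m.
- bot.read_gripper_width(): opening from 0.0 (shut) to 1.0 (fully open).
- bot.read_finger_force(): force on a finger pad.
Only numpy, scipy, OpenCV 4.12 (cv2) and the standard library are available. Lean on these libraries where they do the work, as an engineer would, in place of code of your own. Each camera call takes 0.05 s, during which the arm holds its last target. There are 200 camera calls.

## Working session

There is one attempt and no reset: what is moved stays moved. The work goes in short steps, each a Python script; the robot and the scene stay as the last script left them, time stands still between calls to the robot, and variables do not carry over. Pictures are saved under pics/ and viewed, at most 14 in all, crops included, and the job is handed in when it is done.

```bash
ls; mkdir -p pics; python3 - <<'E'
from cell import bot
import cv2,numpy as np
for c in("top","side"):
    im=bot.camera(c); cv2.imwrite(f"pics/{c}0.png",cv2.resize(im[:,:,::-1],(800,600),interpolation=cv2.INTER_CUBIC)); np.save(f"pics/{c}0.npy",im)
    k=bot.calibration(c); print(c,k["mtx"].tolist(),k["k1"],np.round(k["extrinsics"],4).tolist())
    for t in "cleaver skinner slim hunter tray_cleaver tray_skinner tray_slim tray_hunter oil_bottle loupe".split():
        print(t,[([round(v) for v in d["bbox"]],round(d["confidence"],2)) for d in bot.search_frame(c,t)])
print(bot.read_clock())
E
```

```text
pics
top [[447.0196067040917, 0.0, 279.43691283207147], [0.0, 447.0196067040917, 212.04601322003398], [0.0, 0.0, 1.0]] -0.09480310659011705 [[0.1088, -0.9941, 0.0006, -0.1436], [-0.9703, -0.1063, -0.2175, 0.4129], [0.2162, 0.023, -0.9761, 1.3397], [0.0, 0.0, 0.0, 1.0]]
cleaver []
skinner [([332, 204, 14, 49], 0.82), ([266, 102, 34, 74], 0.67), ([311, 107, 42, 78], 0.45)]
slim []
hunter [([103, 273, 66, 17], 0.91), ([149, 174, 22, 63], 0.6)]
tray_cleaver [([311, 107, 43, 76], 0.77)]
tray_skinner [([262, 101, 39, 73], 0.74)]
tray_slim [([163, 98, 46, 73], 0.65), ([150, 174, 18, 62], 0.58)]
tray_hunter [([218, 104, 30, 78], 0.68)]
oil_bottle [([184, 185, 13, 15], 0.43)]
loupe []
side [[443.8383816886178, 0.0, 284.36607457656874], [0.0, 443.8383816886178, 208.07002840067344], [0.0, 0.0, 1.0]] 0.00031846783762832153 [[-0.9979, -0.0613, 0.0188, 0.4135], [-0.0535, 0.6347, -0.7709, 0.1416], [0.0353, -0.7703, -0.6367, 0.9883], [0.0, 0.0, 0.0, 1.0]]
cleaver [([261, 214, 86, 23], 0.78)]
skinner [([354, 157, 30, 32], 0.83), ([251, 119, 36, 23], 0.75), ([265, 179, 62, 11], 0.73)]
slim [([238, 279, 87, 22], 0.67), ([110, 209, 119, 39], 0.59)]
hunter [([391, 349, 52, 71], 0.82), ([214, 355, 124, 37], 0.72)]
tray_cleaver [([136, 170, 103, 36], 0.84)]
tray_skinner [([114, 211, 116, 35], 0.79), ([255, 246, 11, 16], 0.28)]
tray_slim [([67, 311, 152, 68], 0.65)]
tray_hunter [([107, 258, 128, 43], 0.65)]
oil_bottle [([240, 302, 16, 38], 0.94)]
loupe [([255, 246, 12, 19], 0.59)]
1.1
```

View pics/top0.png

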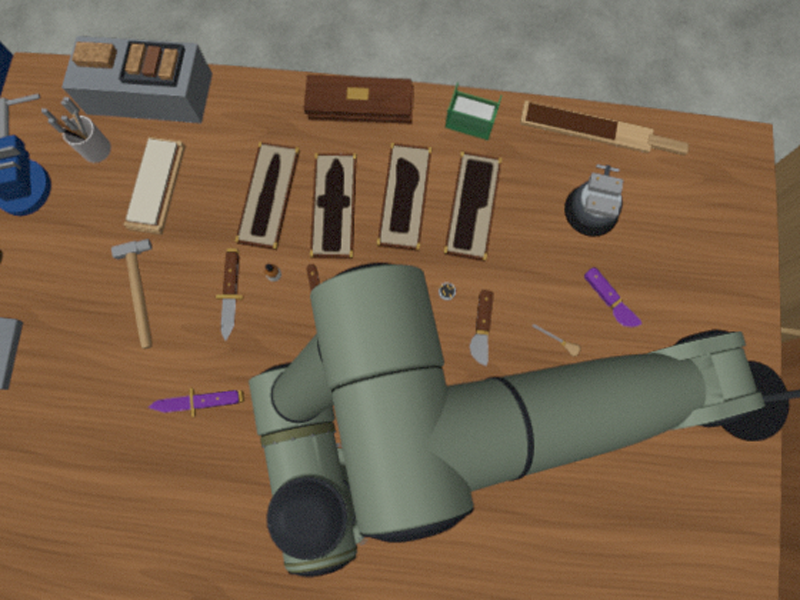

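View pics/side0.png

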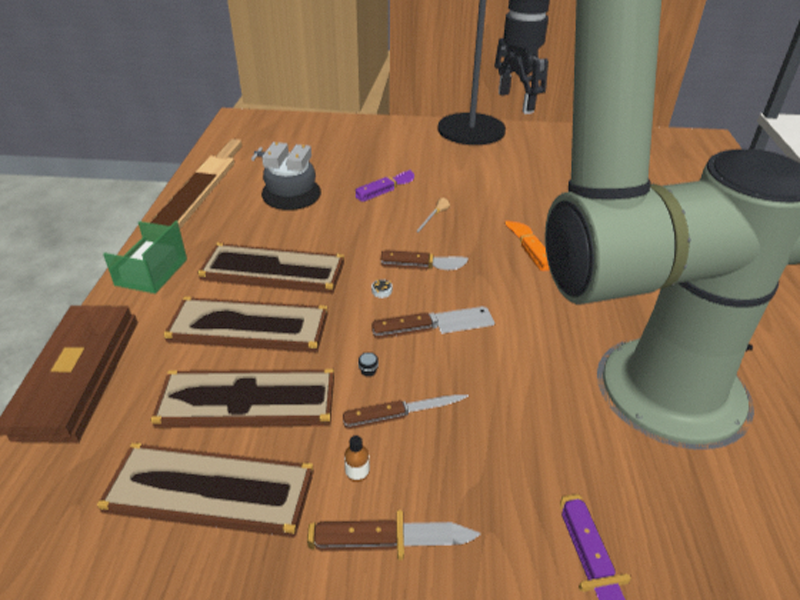

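Top picture (800-px scale): trays from left to right are slim (267,195), hunter (335,205), skinner (405,195) and cleaver (472,205). The hunter is at (229,295) and the skinner at (483,325); the arm hides the slim knife and the cleaver. The side view shows all four walnut knives: skinner (425,260), cleaver (433,321), slim (405,410) and hunter (395,533).

There are four look-alikes in the two views:
- purple skinner at top (612,297)
- purple hunter at top (195,402)
- orange skinner at side (525,245)
- the purple item at side (385,185), which is the same purple skinner

None of these fits; only the walnut ones match the description. I'll swing the arm away and make metric rectified views.

```bash
cat > h.py <<'E'
from cell import bot
import cv2,numpy as np
def proj(c,P):
    k=bot.calibration(c);E=np.array(k["extrinsics"]);M=np.array(k["mtx"])
    p=np.asarray(P,float)@E[:3,:3].T+E[:3,3]
    s=p[...,:2]/p[...,2:]; s=s*(1+k["k1"]*(s**2).sum(-1,keepdims=True))
    return s*[M[0,0],M[1,1]]+M[:2,2]
def rect(c,im,z,x0,x1,y0,y1,r):
    "ortho picture of plane z: column 0 = y1 (left), row 0 = x1 (far); r px/m"
    X,Y=np.meshgrid(np.arange(x1,x0,-1/r),np.arange(y1,y0,-1/r),indexing="ij")
    uv=proj(c,np.stack([X,Y,X*0+z],-1)).astype(np.float32)
    return cv2.remap(im,uv[...,0],uv[...,1],cv2.INTER_CUBIC)
E
python3 - <<'E'
from h import *
bot.goto_joints([1.3,0.326,-0.193,1.052,0,1.437])
for c in("top","side"):
    np.save(f"pics/{c}1.npy",bot.camera(c))
a=np.load("pics/top0.npy");b=np.load("pics/top1.npy");s0=np.load("pics/side0.npy")
R=(0.25,0.8,-0.3,0.42,1000)
for n,c,im in(("t1","top",b),("s0","side",s0)):
    g=rect(c,im,.02,*R)
    for i in range(0,550,50): cv2.line(g,(0,i),(6,i),(255,0,0),1)
    for i in range(20,720,100): cv2.line(g,(i,0),(i,6),(255,0,0),1)
    cv2.imwrite(f"pics/{n}.png",g[:,:,::-1]); print(g.shape)
print(bot.read_clock())
E
```

```text
(550, 720, 3)
(550, 720, 3)
4.8583
```

View pics/t1.png

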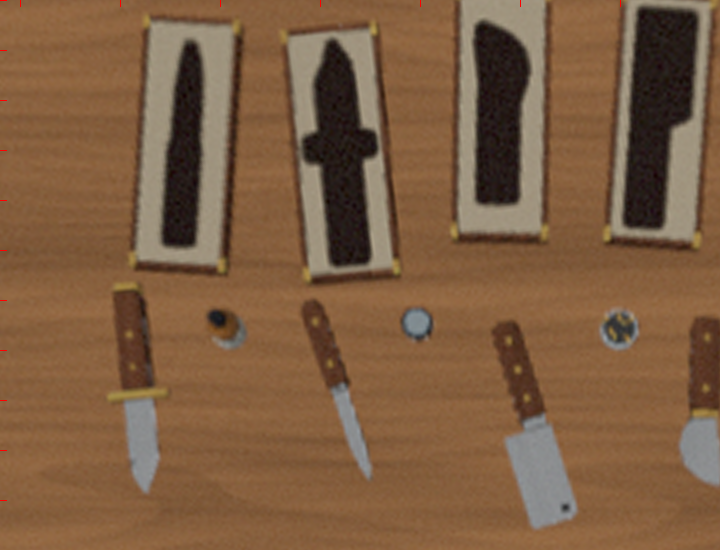

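View pics/s0.png

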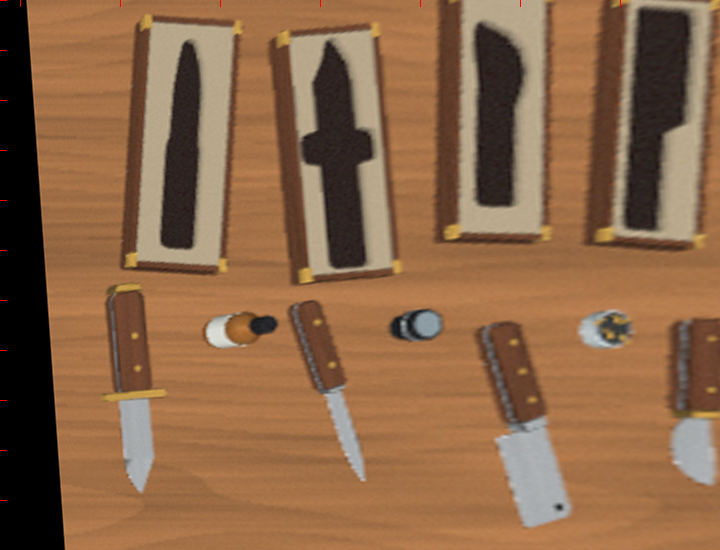

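Both rectified views agree to a few mm and show all four walnut knives and the trays clear of the arm. Now a numeric fit of the prism silhouettes in both cameras.

```bash
cat > fit.py <<'E'
from h import *
from scipy.optimize import minimize
S=4
def diff(im):
    L=cv2.cvtColor(cv2.resize(im,None,fx=S,fy=S,interpolation=cv2.INTER_CUBIC),cv2.COLOR_RGB2LAB).astype(np.float32)
    return L
SZ=dict(cleaver=(.100,.028,.022),skinner=(.092,.030,.022),slim=(.090,.022,.020),hunter=(.100,.028,.024),tray=(.252,.096,.020))
def hull(c,p,x0,x1,w,h,m=0):
    C=[(x,y,z) for x in(x0,x1) for y in(-w/2-m,w/2+m) for z in(0,h)]
    C=np.array(C);t=p[2];q=C.copy()
    q[:,0]=p[0]+C[:,0]*np.cos(t)-C[:,1]*np.sin(t);q[:,1]=p[1]+C[:,0]*np.sin(t)+C[:,1]*np.cos(t)
    return cv2.convexHull(((proj(c,q)+.5)*S-.5).astype(np.float32))
def fit(name,p0,ims):
    L,W,H=SZ[name.split("_")[0]];tray=name.startswith("tray")
    D=[]
    for c,im in ims:
        A=diff(im);P=proj(c,[p0[0],p0[1],0.])*S;u,v=P.astype(int);r=320 if tray else 200
        tab=np.median(A[max(0,v-r):v+r,max(0,u-r):u+r].reshape(-1,3),0) if not tray else None
        D.append((c,A))
    # table colour from ring of initial guess
    def masks(c,p,sh):
        m=np.zeros(sh,np.uint8);o=m.copy()
        cv2.fillConvexPoly(m,np.round(hull(c,p,-L/2,L/2,W,H)*16).astype(int),1,shift=4)
        e=L/2+.006 if tray else L/2-.015
        cv2.fillConvexPoly(o,np.round(hull(c,p,-L/2-.006,e,W,H,.006)*16).astype(int),1,shift=4)
        return m,o&(1-m)
    E=[]
    for c,A in D:
        m,o=masks(c,p0,A.shape[:2]);tab=np.median(A[o>0],0)
        E.append((c,np.minimum(np.linalg.norm(A-tab,axis=2),40)))
    def cost(v,E):
        p=(p0[0]+v[0]/1e3,p0[1]+v[1]/1e3,p0[2]+v[2]/1e2);s=0
        for c,d in E:
            m,o=masks(c,p,d.shape);s-=d[m>0].mean()-d[o>0].mean()
        return s
    out=[]
    for Es in (E,E[:1],E[1:]):
        if not Es: continue
        best=min((minimize(cost,[0,0,0],args=(Es,),method="Nelder-Mead",options=dict(initial_simplex=[[a,b,g],[-a,b,g],[a,-b,g],[a,b,-g]],xatol=.05,fatol=.005)) for a,b,g in((6,6,5),(3,-3,-3))),key=lambda r:r.fun)
        v=best.x;out.append((p0[0]+v[0]/1e3,p0[1]+v[1]/1e3,p0[2]+v[2]/1e2,-best.fun))
    return np.array(out)
E
cat > run.py <<'E'
from fit import *
import json
G=dict(hunter=(.46,.288,.1-np.pi),slim=(.455,.095,.33-np.pi),cleaver=(.428,-.098,.26-np.pi),skinner=(.435,-.284,-np.pi),
tray_slim=(.655,.233,-.06),tray_hunter=(.648,.08,.08),tray_skinner=(.687,-.083,-.01),tray_cleaver=(.682,-.24,-.09))
ims=[("top",np.load("pics/top1.npy")),("side",np.load("pics/side0.npy"))]
r={}
for n,p in G.items():
    o=fit(n,p,ims);r[n]=o[0,:3].tolist();print(n,np.round(o,4).tolist(),flush=True)
json.dump(r,open("poses.json","w"))
# overlay: fitted handle / tray-cut-out boxes in ortho at z=.02
vis=[]
for c,im in ims:
    g=rect(c,im,.02,.28,.83,-.36,.36,1000)
    for n,p in r.items():
        L,W,H=SZ[n.split("_")[0]];R=lambda q:np.array(q)@np.array([[np.cos(p[2]),np.sin(p[2])],[-np.sin(p[2]),np.cos(p[2])]])+p[:2]
        q=R([(-L/2,-W/2),(L/2,-W/2),(L/2,W/2),(-L/2,W/2)])
        tip={"cleaver":.156,"skinner":.121,"slim":.146,"hunter":.154}.get(n,.126);l=R([(0,0),(tip,0)])
        f=lambda q:np.round(np.c_[(.36-q[:,1])*1000,(.83-q[:,0])*1000]).astype(int)
        cv2.polylines(g,[f(q)],True,(0,255,0),1);cv2.polylines(g,[f(l)],False,(255,0,0),1)
    cv2.imwrite(f"pics/fit_{c}.png",g[:,:,::-1])
E
python3 run.py
```

```text
hunter [[0.467, 0.2892, -3.0408, 62.4914], [0.4666, 0.2894, -3.0397, 30.8229], [0.4669, 0.2887, -3.04, 31.8697]]
slim [[0.4562, 0.0967, -2.8067, 60.6325], [0.4569, 0.0972, -2.8039, 29.6319], [0.4567, 0.0961, -2.814, 31.4031]]Traceback (most recent call last):
  File "run.py", line 8, in <module>
    o=fit(n,p,ims);r[n]=o[0,:3].tolist();print(n,np.round(o,4).tolist(),flush=True)
  File "fit.py", line 39, in fit
    best=min((minimize(cost,[0,0,0],args=(Es,),method="Nelder-Mead",options=dict(initial_simplex=[[a,b,g],[-a,b,g],[a,-b,g],[a,b,-g]],xatol=.05,fatol=.005)) for a,b,g in((6,6,5),(3,-3,-3))),key=lambda r:r.fun)
  File "fit.py", line 39, in <genexpr>
    best=min((minimize(cost,[0,0,0],args=(Es,),method="Nelder-Mead",options=dict(initial_simplex=[[a,b,g],[-a,b,g],[a,-b,g],[a,b,-g]],xatol=.05,fatol=.005)) for a,b,g in((6,6,5),(3,-3,-3))),key=lambda r:r.fun)
              ~~~~~~~~^^^^^^^^^^^^^^^^^^^^^^^^^^^^^^^^^^^^^^^^^^^^^^^^^^^^^^^^^^^^^^^^^^^^^^^^^^^^^^^^^^^^^^^^^^^^^^^^^^^^^^^^^^^^^^^^^^^^^^^^^^^^^^^^^^^^^^
    res = _minimize_neldermead(fun, x0, args, callback, bounds=bounds,
                               **options)
    fxr = func(xr)
    fx = function(np.copy(x), *(wrapper_args + args))
  File "fit.py", line 34, in cost
    m,o=masks(c,p,d.shape);s-=d[m>0].mean()-d[o>0].mean()
        ~~~~~^^^^^^^^^^^^^
  File "fit.py", line 25, in masks
    cv2.fillConvexPoly(o,np.round(hull(c,p,-L/2-.006,e,W,H,.006)*16).astype(int),1,shift=4)
                                  ~~~~^^^^^^^^^^^^^^^^^^^^^^^^^^
  File "fit.py", line 12, in hull
    return cv2.convexHull(((proj(c,q)+.5)*S-.5).astype(np.float32))
                            ~~~~^^^^^
  File "h.py", line 4, in proj
    k=bot.calibration(c);E=np.array(k["extrinsics"]);M=np.array(k["mtx"])
ValueError: time passes only in moves, steps and waits
```

Cameras agree to under 1 mm. The calibration should be cached, since calling it repeatedly raised that error.

```bash
sed -i 's/^def proj/CAL={c:bot.calibration(c) for c in("top","side")}\ndef proj/; s/k=bot.calibration(c);/k=CAL[c];/' h.py; time python3 run.py
```

```text
hunter [[0.467, 0.2892, -3.0408, 62.4914], [0.4666, 0.2894, -3.0397, 30.8229], [0.4669, 0.2887, -3.04, 31.8697]]
slim [[0.4562, 0.0967, -2.8067, 60.6325], [0.4569, 0.0972, -2.8039, 29.6319], [0.4567, 0.0961, -2.814, 31.4031]]
cleaver [[0.4296, -0.0985, -2.8344, 61.5513], [0.4298, -0.0982, -2.8349, 29.9921], [0.4292, -0.0993, -2.8261, 32.0206]]
skinner [[0.4357, -0.2865, -3.1616, 59.1383], [0.4365, -0.286, -3.1633, 29.1878], [0.4359, -0.2883, -3.1639, 31.1251]]
tray_slim [[0.6574, 0.2353, -0.0634, 62.4015], [0.6574, 0.2362, -0.0619, 30.511], [0.6569, 0.2345, -0.064, 32.9008]]
tray_hunter [[0.6482, 0.0791, 0.0914, 60.7258], [0.6488, 0.0802, 0.0914, 29.9586], [0.6479, 0.0782, 0.0919, 31.9861]]
tray_skinner [[0.6876, -0.0816, -0.0146, 58.5254], [0.688, -0.0808, -0.0149, 29.2982], [0.6875, -0.083, -0.0172, 30.5466]]
tray_cleaver [[0.6819, -0.2415, -0.0749, 56.2851], [0.6824, -0.2405, -0.0739, 28.926], [0.6816, -0.2432, -0.0768, 29.1989]]
real	0m43.764s
user	0m43.102s
sys	0m2.126s
```

```bash
cat > plan.py <<'E'
from h import *
import json
from scipy.spatial.transform import Rotation as Ro
P=json.load(open("poses.json"))
SEAT=dict(cleaver=(-.053,.0095),skinner=(-.0375,.0025),slim=(-.0505,0),hunter=(-.048,0))
GX=dict(cleaver=.014,skinner=.010,slim=.010,hunter=.010)
WID=dict(cleaver=.028,skinner=.030,slim=.022,hunter=.028)
def at(p,x,y): c,s=np.cos(p[2]),np.sin(p[2]);return np.array([p[0]+c*x-s*y,p[1]+s*x+c*y])
def quat(yaw): q=(Ro.from_euler("z",yaw)*Ro.from_euler("x",np.pi)).as_quat();return [q[3],*q[:3]]
def seat(n): t=P["tray_"+n];return (*at(t,*SEAT[n]),t[2])
def grip(n,p): return at(p,GX[n],0)
E
python3 - <<'E'
from plan import *
for n in SEAT:
    s=seat(n)
    for f in(0,np.pi):
        for tag,p,zs in(("pick",P[n],(.0105,.13)),("place",s,(.0225,.13))):
            for z in zs:
                q=bot.solve_ik([*grip(n,p),z],quat(p[2]+f));print(n,round(f),tag,z,None if q is None else np.round(q,2).tolist())
E
```

```text
cleaver 0 pick 0.0105 [-0.41, 0.41, -0.77, 0.39, 0.0, -0.72]
cleaver 0 pick 0.13 [-0.41, 0.21, -0.64, 0.72, 0.0, -0.72]
cleaver 0 place 0.0225 [-0.45, 0.75, -0.04, 0.78, 0.0, 2.77]
cleaver 0 place 0.13 [-0.45, 0.64, 0.06, 0.98, 0.0, 2.77]
cleaver 3 pick 0.0105 [-0.41, 0.41, -0.77, 0.39, 0.0, 2.42]
cleaver 3 pick 0.13 [-0.41, 0.21, -0.64, 0.72, 0.0, 2.42]
cleaver 3 place 0.0225 [-0.45, 0.75, -0.04, 0.78, 0.0, -0.38]
cleaver 3 place 0.13 [-0.45, 0.64, 0.06, 0.98, 0.0, -0.38]
skinner 0 pick 0.0105 [-0.74, 0.52, -0.55, 0.5, 0.0, -0.72]
skinner 0 pick 0.13 [-0.74, 0.35, -0.44, 0.78, 0.0, -0.72]
skinner 0 place 0.0225 [-0.23, 0.72, -0.1, 0.75, 0.0, 2.93]
skinner 0 place 0.13 [-0.23, 0.61, -0.0, 0.96, 0.0, 2.93]
skinner 3 pick 0.0105 [-0.74, 0.52, -0.55, 0.5, 0.0, 2.43]
skinner 3 pick 0.13 [-0.74, 0.35, -0.44, 0.78, 0.0, 2.43]
skinner 3 place 0.0225 [-0.23, 0.72, -0.1, 0.75, 0.0, -0.22]
skinner 3 place 0.13 [-0.23, 0.61, -0.0, 0.96, 0.0, -0.22]
slim 0 pick 0.0105 [0.04, 0.45, -0.7, 0.43, 0.0, -0.29]
slim 0 pick 0.13 [0.04, 0.26, -0.58, 0.74, 0.0, -0.29]
slim 0 place 0.0225 [0.26, 0.72, -0.12, 0.74, 0.0, -2.82]
slim 0 place 0.13 [0.26, 0.6, -0.01, 0.95, 0.0, -2.82]
slim 3 pick 0.0105 [0.04, 0.45, -0.7, 0.43, 0.0, 2.85]
slim 3 pick 0.13 [0.04, 0.26, -0.58, 0.74, 0.0, 2.85]
slim 3 place 0.0225 [0.26, 0.72, -0.12, 0.74, 0.0, 0.32]
slim 3 place 0.13 [0.26, 0.6, -0.01, 0.95, 0.0, 0.32]
hunter 0 pick 0.0105 [0.43, 0.56, -0.48, 0.54, 0.0, 0.33]
hunter 0 pick 0.13 [0.43, 0.4, -0.37, 0.81, 0.0, 0.33]
hunter 0 place 0.0225 [0.0, 0.65, -0.26, 0.67, 0.0, 3.05]
hunter 0 place 0.13 [0.0, 0.52, -0.16, 0.89, 0.0, 3.05]
hunter 3 pick 0.0105 [0.43, 0.56, -0.48, 0.54, 0.0, -2.82]
hunter 3 pick 0.13 [0.43, 0.4, -0.37, 0.81, 0.0, -2.82]
hunter 3 place 0.0225 [0.0, 0.65, -0.26, 0.67, 0.0, -0.09]
hunter 3 place 0.13 [0.0, 0.52, -0.16, 0.89, 0.0, -0.09]
```

View pics/fit_top.png

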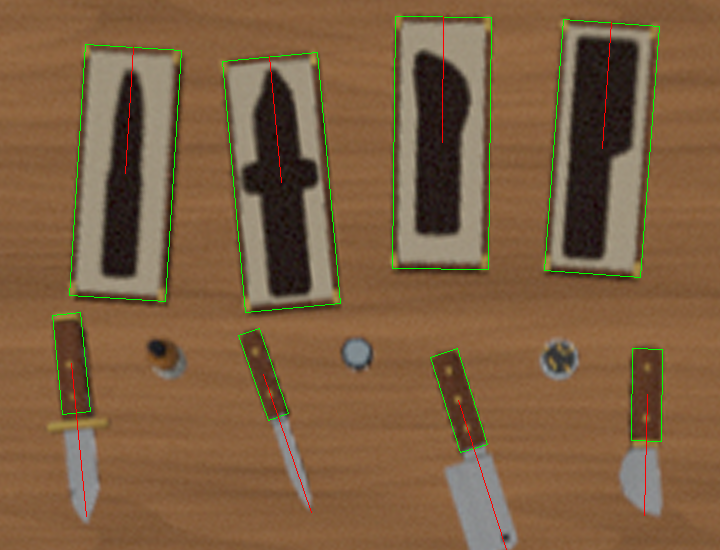

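Overlay: the green handle and tray boxes sit on the walnut handles and tray rims, and the red axes end at the blade points. The hunter is the exception: its guard and tip at (87,521) suggest about 3 mm further toward the point, so I'll correct it. Hunter first.

```bash
cat > do.py <<'E'
from plan import *
TOP=.13
def pick_place(n,f,z=.010,force=60,shift=0.0):
    p=list(P[n]);p[:2]=at(p,shift,0);g=grip(n,p);q=quat(p[2]+f);w=WID[n]
    bot.set_gripper(min(1,(w+.034)/.085))
    bot.move_pose([*g,TOP],q)
    hit=bot.move_linear([*g,z],speed=.12,until_force=15)
    bot.set_gripper(0,grasp_force=force)
    print(n,"hit",hit,"z",round(bot.read_position()[2],4),"width mm",round(bot.read_gripper_width()*85,1),"F",np.round(bot.read_finger_force(),1))
    bot.move_linear([*g,TOP],speed=.12)
    s=seat(n);g=grip(n,s);q=quat(s[2]+f)
    bot.move_pose([*g,TOP],q)
    bot.move_linear([*g,z+.012+.02],speed=.12)
    print("carry width",round(bot.read_gripper_width()*85,1),"xy err mm",np.round((np.array(bot.read_position())[:2]-g)*1e3,1),bot.read_clock())
def lower(n,z=.010):
    s=seat(n);g=grip(n,s)
    hit=bot.move_linear([*g,z+.012-.0005],speed=.03,until_force=5)
    print("contact",hit,"z",round(bot.read_position()[2],4),np.round(bot.read_ft_force(),1))
    bot.set_gripper((WID[n]+.016)/.085)
    bot.move_linear([*g,TOP],speed=.15)
    print("t",bot.read_clock())
E
python3 - <<'E'
from do import *
pick_place("hunter",np.pi,shift=.0025)
ims=[rect(c,bot.camera(c),.045,.5,.82,-.06,.24,1250)[:,:,::-1] for c in("side","top")]
cv2.imwrite("pics/h_hover.png",np.hstack(ims))
E
```

```text
hunter hit False z 0.0109 width mm 26.4 F 59.9
carry width 26.3 xy err mm [0.7 0. ] 14.6583
```

View pics/h_hover.png

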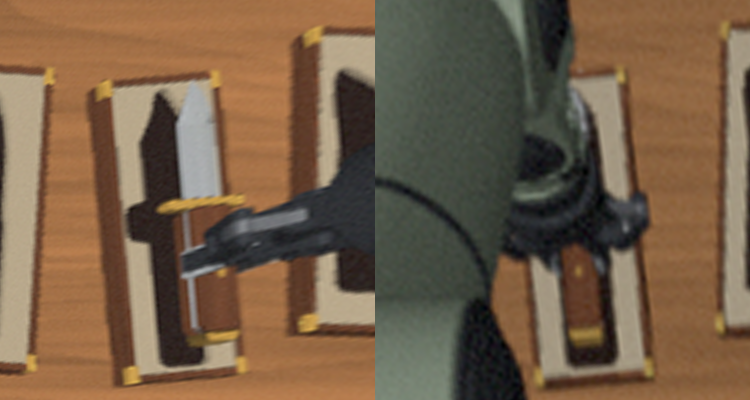

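The hunter floats parallel over its cut-out. After parallax correction the guard lines up with its lobe within about 2 mm, with room at the butt and tip. Lowering.

```bash
python3 - <<'E'
from do import *
lower("hunter")
pick_place("slim",0.)
ims=[rect("side",bot.camera("side"),.02,.5,.82,-.0,.34,1250)[:,:,::-1]]
lower("slim")
ims+=[rect("side",bot.camera("side"),.02,.5,.82,-.0,.34,1250)[:,:,::-1]]
cv2.imwrite("pics/s_hover.png",cv2.resize(np.hstack(ims),None,fx=.94,fy=.94))
E
```

```text
contact True z 0.0229 [-0.1  0.6  4.3]
t 16.55
slim hit False z 0.0108 width mm 20.1 F 59.1
carry width 19.7 xy err mm [0.7 0.2] 23.2833
contact True z 0.0229 [-0.1  0.6  4.3]
t 25.125
```

View pics/s_hover.png

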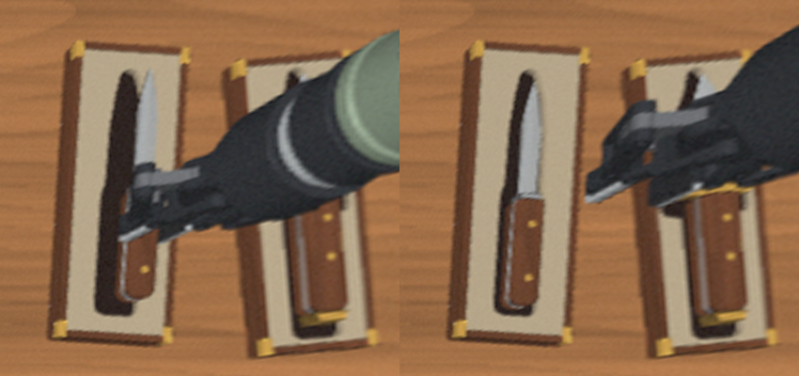

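The slim knife lies in its cut-out, and its contact height of 0.0229 is pick height plus 12 mm, so it is fully down. The hunter seated at the same height. On to the cleaver and the skinner.

```bash
python3 - <<'E'
from do import *
for n in("cleaver","skinner"):
    pick_place(n,np.pi,force=80 if n=="cleaver" else 60)
    lower(n)
bot.goto_joints([-1.25,0.326,-0.193,1.052,0,1.437])
side=bot.camera("side");np.save("pics/side2.npy",side)
bot.goto_joints([1.3,0.326,-0.193,1.052,0,1.437])
top=bot.camera("top");np.save("pics/top2.npy",top)
for c,im in(("side",side),("top",top)):
    cv2.imwrite(f"pics/end_{c}.png",rect(c,im,.025,.5,.84,-.31,.30,1300)[:,:,::-1])
print(bot.read_clock())
E
```

```text
cleaver hit False z 0.0109 width mm 25.4 F 79.1
carry width 25.6 xy err mm [ 0.7 -0.3] 35.85
contact True z 0.0229 [-0.5  1.2  4.5]
t 37.65
skinner hit False z 0.0109 width mm 28.2 F 59.8
carry width 28.3 xy err mm [ 0.7 -0.2] 46.2
contact True z 0.0229 [-0.7  0.   4.4]
t 48.0
53.9
```

View pics/end_side.png

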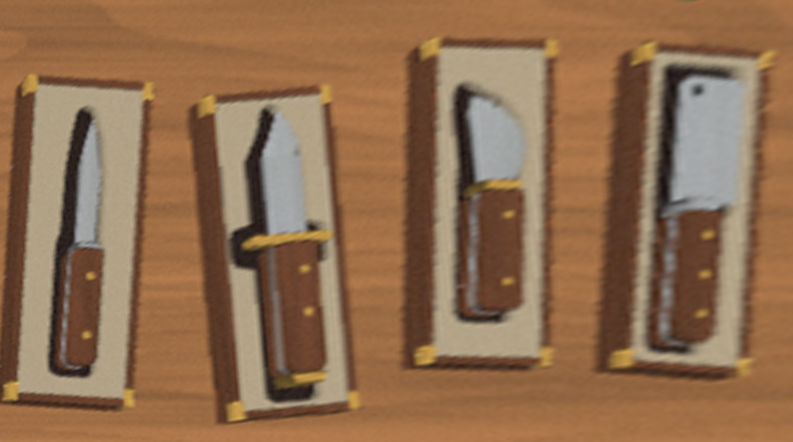

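View pics/end_top.png

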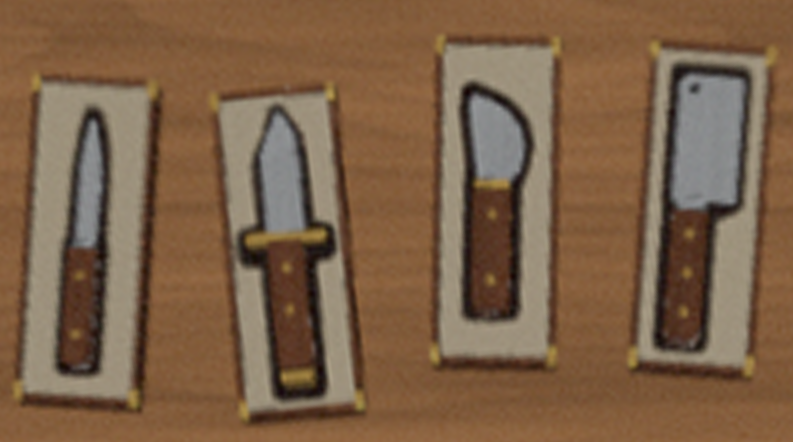

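Both views show every knife inside its own cut-out with a dark margin all round: slim (80,240), hunter (285,245), skinner (495,205) and cleaver (700,215). All four contact heights mean fully down, and the arm is clear. Handing in.

```bash
python3 -c "
from cell import bot
print(bot.close_job())"
```

```text
the job is handed in; nothing more can be done
None
```

All four knives are lowered into their matching trays and fully down, the oil bottle, loupe and look-alikes were never reached for, and I handed the job in at about 54 s of the 109 s allowed.

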